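# Put the washed baby things away in order

## Task

Move the four washed baby things from the drying board into the bamboo organiser, one to a compartment, keeping their order: the thing nearest the yellow duck goes into the compartment next to the yellow block on the organiser, the next one into the next compartment, and so on along the row. Set each down flat on its compartment's floor near the middle, the same way up as it is now, and let go; leave the duck where it stands.

Things in the scene. Friction and masses are not known exactly. Their poses are not given: they have to be found in the camera images.
- jar: small clear glass jar, 42 mm diameter, 58 mm tall (wire up to 61), with an orange seal and a steel flip-top wire clasp on its +x side that sticks out 6 mm. Origin: centre of its underside; z up. Straight sides; grip its body across y, 20 to 45 mm above its underside. About 140 g
- pacifier: mint pacifier standing on its round white button with the teat pointing up: button 32 mm diameter 12 mm high, mint round shield 42 mm diameter from 12 to 17 mm height, upright round mint teat 17 mm diameter from 17 to 45 mm height (grip this). Origin: centre of its underside; z up, the way the teat points. About 30 g
- clipper: white and coral plastic baby nail clipper lying flat, 60 (x) x 18 (y) x 14 mm high, a steel jaw at its +x end. Origin: centre of its underside; x along its length, z up. Grip it across y. About 30 g
- spoon: beech teething spoon lying flat, 96 mm long along x, with a 14 mm wide, 12 mm high handle towards -x (from x = -48 to +18 mm) and a round bowl 32 mm across, 10 mm high at +x. Origin: at the underside, midway along its length, on the handle; x along it, z up. Grip the handle across y near the origin. About 25 g
- pad_blue: blue flat silicone drying pad, 104 (x) x 66 (y) x 4 mm, fixed on the drying board; its top is 14 mm above the dresser. Origin: centre of its underside; x and y along its sides, y along the row. The jar rests on it at the start, so it stays behind to show where in the row the jar was
- pad_pink: pink flat silicone drying pad, 104 (x) x 66 (y) x 4 mm, fixed on the drying board; its top is 14 mm above the dresser. Origin: centre of its underside; x and y along its sides, y along the row. The pacifier rests on it at the start, so it stays behind to show where in the row the pacifier was
- pad_lilac: lilac flat silicone drying pad, 104 (x) x 66 (y) x 4 mm, fixed on the drying board; its top is 14 mm above the dresser. Origin: centre of its underside; x and y along its sides, y along the row. The clipper rests on it at the start, so it stays behind to show where in the row the clipper was
- pad_grey: dark grey flat silicone drying pad, 104 (x) x 66 (y) x 4 mm, fixed on the drying board; its top is 14 mm above the dresser. Origin: centre of its underside; x and y along its sides, y along the row. The spoon rests on it at the start, so it stays behind to show where in the row the spoon was
- duck: yellow toy duck, 40 mm wide and 46 mm tall, loose, standing on the dresser at one end of the drying board, in line with the row of pads: the pads' centres are 83, 161, 239 and 317 mm from it. A brown toy bear stands at the other end. Which of them is at which end changes. Origin: centre of its underside
- organiser: low open bamboo organiser, fixed, 124 (x) x 318 (y) x 18 mm high, lid folded back behind it (+x). Four compartments at x = 0, y = +117, +39, -39, -117 mm, each 112 (x) x 72 (y) mm inside, floor 6 mm above the dresser, walls 6 mm thick, 18 mm high. A yellow block with an orange spot is against its outside at the +y end (y = +176 mm, 16 mm high). Origin: centre of its underside, at dresser height
Things that resemble listed ones, but are neither listed nor needed, are in the scene too. Several things have the shape of the duck; the one meant has the colours described above.

How it is judged (in metres and radians):
At the end, for the whole second after the job is handed in: Each thing rests right way up (0.2 rad) on the floor of its compartment, within 29 mm of its centre along the row and 40 mm across; its compartment counted from the yellow block equals its pad counted from the duck; the duck is within 25 mm of where it was (((horizontal distance between pad_blue and duck between 0.044 and 0.122 m and y of jar in the frame of organiser between 0.088 and 0.146 m) or (horizontal distance between pad_blue and duck between 0.122 and 0.2 m and y of jar in the frame of organiser between 0.01 and 0.068 m) or (horizontal distance between pad_blue and duck between 0.2 and 0.278 m and y of jar in the frame of organiser between -0.068 and -0.01 m) or (horizontal distance between pad_blue and duck between 0.278 and 0.356 m and y of jar in the frame of organiser between -0.146 and -0.088 m)) and x of jar in the frame of organiser between -0.04 and 0.04 m and z of jar in the frame of organiser between 0.002 and 0.011 m and angle between each of jar, pacifier, clipper, spoon's own z axis and vertical below 0.2 rad and linear speed of each of jar, pacifier, clipper, spoon below 0.02 m/s and angular speed of each of jar, pacifier, clipper, spoon below 0.3 rad/s and ((horizontal distance between pad_pink and duck between 0.044 and 0.122 m and y of pacifier in the frame of organiser between 0.088 and 0.146 m) or (horizontal distance between pad_pink and duck between 0.122 and 0.2 m and y of pacifier in the frame of organiser between 0.01 and 0.068 m) or (horizontal distance between pad_pink and duck between 0.2 and 0.278 m and y of pacifier in the frame of organiser between -0.068 and -0.01 m) or (horizontal distance between pad_pink and duck between 0.278 and 0.356 m and y of pacifier in the frame of organiser between -0.146 and -0.088 m)) and x of pacifier in the frame of organiser between -0.04 and 0.04 m and z of pacifier in the frame of organiser between 0.002 and 0.011 m and ((horizontal distance between pad_lilac and duck between 0.044 and 0.122 m and y of clipper in the frame of organiser between 0.088 and 0.146 m) or (horizontal distance between pad_lilac and duck between 0.122 and 0.2 m and y of clipper in the frame of organiser between 0.01 and 0.068 m) or (horizontal distance between pad_lilac and duck between 0.2 and 0.278 m and y of clipper in the frame of organiser between -0.068 and -0.01 m) or (horizontal distance between pad_lilac and duck between 0.278 and 0.356 m and y of clipper in the frame of organiser between -0.146 and -0.088 m)) and x of clipper in the frame of organiser between -0.04 and 0.04 m and z of clipper in the frame of organiser between 0.002 and 0.011 m and ((horizontal distance between pad_grey and duck between 0.044 and 0.122 m and y of spoon in the frame of organiser between 0.088 and 0.146 m) or (horizontal distance between pad_grey and duck between 0.122 and 0.2 m and y of spoon in the frame of organiser between 0.01 and 0.068 m) or (horizontal distance between pad_grey and duck between 0.2 and 0.278 m and y of spoon in the frame of organiser between -0.068 and -0.01 m) or (horizontal distance between pad_grey and duck between 0.278 and 0.356 m and y of spoon in the frame of organiser between -0.146 and -0.088 m)) and x of spoon in the frame of organiser between -0.04 and 0.04 m and z of spoon in the frame of organiser between 0.002 and 0.011 m and distance of duck from where it was at the start of the episode below 0.025 m); the robot touches nothing.
It fails at once if the duck is moved by more than 25 mm or knocked over (distance of duck from where it was at the start of the episode above 0.025 m or angle between duck's own z axis and vertical above 0.7 rad).
It also fails if it takes over 93 s, if anything falls off the work surface, if the arm or the gripper's body presses on something with over 40 N, if the wrist force passes 120 N, or if a joint passes its speed limit or range.

## Robot

A 6-joint arm with a two-finger parallel gripper is mounted at the origin on the work surface. World frame = base frame: x ahead of the robot, y to its left, z up, the work surface at z = 0. Lengths are in mm, angles in rad, forces in N, time in s.
With the tool pointing down it reaches from about 350 to 975 mm from the base axis. Payload 7.1 kg.
Tool frame: the origin (TCP) lies at the very end of the fingers, on their centre line; the grasp point (between the pads) lies 19 mm behind it (ctrl.tcp_to_grasp is the distance from the TCP to the grasp point, in mm); z points along the fingers, x is the direction in which the jaws open and shut, and the axes are right-handed (so a half turn about z gives the same grasp; the last joint's range is limited). The gripper opens to 88 mm and grips with 3 to 60 N. Pads are 20 mm wide; open, the fingers measure 115 mm over their backs; the gripper's body (75 mm by 178 mm) begins 61 mm behind the grasp point.
Start: joints at [-1.195, 0.423, 1.63, -0, 1.089, -0.019], TCP at [240.405, -576.897, 202.275] pointing down, gripper open.
Joint ranges: [-3, 3], [-0.9, 2.11], [0.09, 2.58], [-1.31, 4.45], [0.11, 2.69], [-2.54, 2.54]. Speed limits (rad/s): [2.39, 2.39, 3.01, 3.14, 3.14, 3.14].

## Interface

Orientations are given as a rotation vector (axis times angle).
In Python, from workcell import get_obs, viewer, ctrl, masks_of gives the robot as it stands. The module is installed in compiled form; this text tells all that it offers.
- The arm moves only by the shell command python3 -m inch 'ROWS'. ROWS is JSON, a list of rows, each an object of numbers: "tx", "ty", "tz": the shift along the tool's x, y, z in cm; "ax", "ay", "az": the turn, a rotation vector about the tool's x, y, z in degrees; "jaw": the opening, from 0 (shut) to 1 (fully open). In form: [{"tx": .., "ty": .., "tz": .., "ax": .., "ay": .., "az": .., "jaw": ..}, ...]. A call has 1 to 12 rows; each row shifts and turns the commanded pose from where the row before left it, along the tool's axes as they then stand; what a row does not reach is not made up. A row lasts 1/8 s, in which the tool goes at most 62.5 mm and 10.7 degrees, less where a joint would pass 70% of its speed; a pose out of reach is approached as far as the arm can. A call is refused whole if a number of a shift passes 6.25 or a number of a turn 10.7, either way. A call with a gripper value outside its range is refused whole. The fingers move at their own pace and stop on an object; the grip force is fixed at half the most. Time passes only in rows, so rows that do not move let the fingers close. It gives the time, the measured TCP pose, the force and the opening at its end, in the units of the state.
- get_obs(): the state, without advancing time (a new reading comes with each control period).
- viewer.get_image(name): name is "side" or "top" or "wrist"; returns (picture, depth): 480x640x3 uint8, red, green, blue; 480x640 float32, mm along the optical axis (not along the pixel's ray), 0 where there is no reading.
- viewer.get_calibration(name): a dict with "fx", "fy", "cx", "cy" (pixels), "rvec" (rotation vector, rad) and "tvec" (3), from world to camera coordinates, as OpenCV has them. Camera axes: x right, y down, z forward; pixel columns grow to the right and rows downward; lengths in mm; the calibration is good to about 2 mm. A picture is of the moment at which its call begins: read the wrist's pose just before it. get_calibration takes no time and is no camera call; for the wrist camera it gives the pose at the moment of the call.
- ctrl.close_job(): hands the job in, once; it reports no verdict.
Trained networks look in the newest picture that a camera, given by its name, has taken for a name from the list of things; names that differ only in an ending like _2 or _b are one class to them, and where a whole thing is asked for, a point or a joint stands for the part that bears it (a point fixed in the world has none). Each returns a list of dicts, best first, with "score" (0 to 1); they miss things now and then, are a little off and sometimes report something else, mostly with a low value. They report only what shows in the picture. A call takes as long as a camera call. They do not tell look-alikes from the thing itself.
- masks_of(camera, thing): "pixels" (480x640 bool, what is visible of it) and "location" ([column, row] in pixels, amid what is visible of it).
The state is a dict: "t": time; "qpos": joint angles; "qvel": joint speeds; "joint_torque": joint torques, N m; "ee_pos": TCP position; "orientation": TCP orientation; "ft_force": force on the tool from outside, world axes, zero at the start; "moment": the same for the moment, N m; "width": finger opening in mm.
Only numpy, scipy, OpenCV 4.12 (cv2) and the standard library are available. Lean on these libraries where they do the work, as an engineer would, in place of code of your own. Each camera call takes 0.05 s, during which the arm holds its last target. There are 200 camera calls.

## Working session

There is one attempt and no reset: what is moved stays moved. The work goes in short steps, Python scripts to look and compute and a shell command to move; the robot and the scene stay as the last step left them, time stands still between calls to the robot, and variables do not carry over. Pictures are saved under pics/ and viewed, about 12 in all and at most 16, crops included, and the job is handed in when it is done.

```bash
mkdir -p pics; cat > h.py <<'E'
import numpy as np, cv2
from workcell import get_obs, viewer, ctrl, masks_of
def shot(c,fn=None):
    im,d=viewer.get_image(c); k=viewer.get_calibration(c)
    if fn: cv2.imwrite('pics/'+fn,im[:,:,::-1])
    return im,d,k
def world(k,d,rows,cols):
    z=d[rows,cols]; R=cv2.Rodrigues(np.array(k['rvec'],float))[0]
    p=np.stack([(cols-k['cx'])/k['fx']*z,(rows-k['cy'])/k['fy']*z,z],1)
    return ((p-np.ravel(k['tvec']))@R)[z>0]
E
python3 - <<'E'
from h import *
for c in ['top','side']:
    im,d,k=shot(c,c+'1.png')
    for n in ['jar','pacifier','clipper','spoon','pad_blue','pad_pink','pad_lilac','pad_grey','duck','organiser']:
        for m in masks_of(c,n)[:3]:
            r,q=np.nonzero(m['pixels']); P=world(k,d,r,q)
            if len(P)<5: continue
            xy=P[:,:2].astype(np.float32); b=cv2.minAreaRect(xy)
            print(c,n,round(m['score'],2),np.round(m['location']),'med',np.round(np.median(P,0)),'z95',round(np.percentile(P[:,2],95)),'rect',[np.round(x) for x in b])
o=get_obs();print(o['t'],o['ee_pos'],o['orientation'],o['width'],o['ft_force'])
E
```

```text
top jar 0.9 [285. 291.] med [453.  25.  72.] z95 75 rect [array([458.,  29.]), array([51., 47.]), np.float64(12.0)]
top pacifier 0.84 [242. 303.] med [447. 102.  32.] z95 60 rect [array([449., 104.]), array([41., 40.]), np.float64(16.0)]
top clipper 0.74 [378. 276.] med [ 470. -125.   28.] z95 31 rect [array([ 471., -126.]), array([60., 18.]), np.float64(4.0)]
top spoon 0.96 [332. 282.] med [476. -51.  26.] z95 28 rect [array([464., -47.]), array([94., 30.]), np.float64(5.0)]
top pad_blue 0.7 [292. 303.] med [444.  22.  15.] z95 17 rect [array([455.,  25.]), array([105.,  66.]), np.float64(5.0)]
top pad_blue 0.6 [246. 312.] med [439. 100.  15.] z95 17 rect [array([447., 104.]), array([103.,  67.]), np.float64(5.0)]
top pad_pink 0.93 [252. 309.] med [441. 101.  15.] z95 17 rect [array([448., 103.]), array([104.,  66.]), np.float64(5.0)]
top pad_pink 0.66 [287. 290.] med [452.  25.  72.] z95 75 rect [array([455.,  26.]), array([46., 39.]), np.float64(12.0)]
top pad_lilac 0.57 [385. 279.] med [ 465. -133.   15.] z95 17 rect [array([ 470., -130.]), array([106.,  68.]), np.float64(5.0)]
t
[... 1677 characters left out ...]
., -54.]), array([105.,  74.]), np.float64(5.0)]
side duck 0.91 [379. 154.] med [ 489. -281.   26.] z95 44 rect [array([ 491., -285.]), array([38., 37.]), np.float64(1.0)]
side duck 0.82 [422. 168.] med [ 399. -258.   21.] z95 44 rect [array([ 398., -294.]), array([ 38., 102.]), np.float64(1.0)]
side duck 0.76 [381. 179.] med [ 473. -202.   21.] z95 44 rect [array([ 476., -208.]), array([35., 37.]), np.float64(66.0)]
side organiser 0.81 [225. 241.] med [679.  24.  10.] z95 18 rect [array([687., -11.]), array([373., 197.]), np.float64(82.0)]
1.1 [ 240.38772245 -576.92013098  202.27365862] [ 2.61392497e+00 -1.74265382e+00  3.95637989e-05] 87.74220543518356 [-0.93929853 -0.56571064  0.35699145]
```

View pics/top1.png

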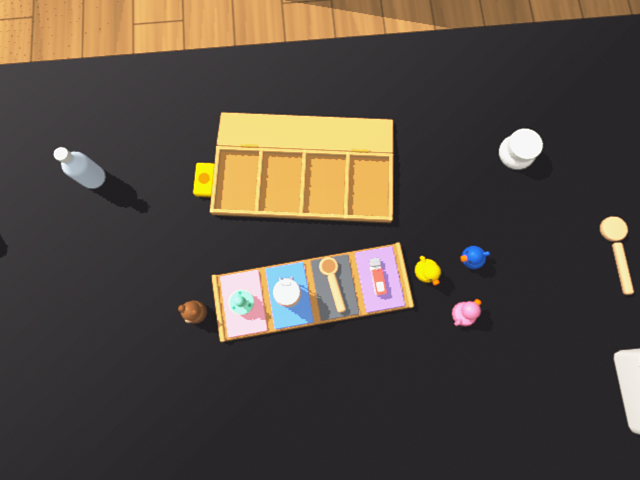

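View pics/side1.png

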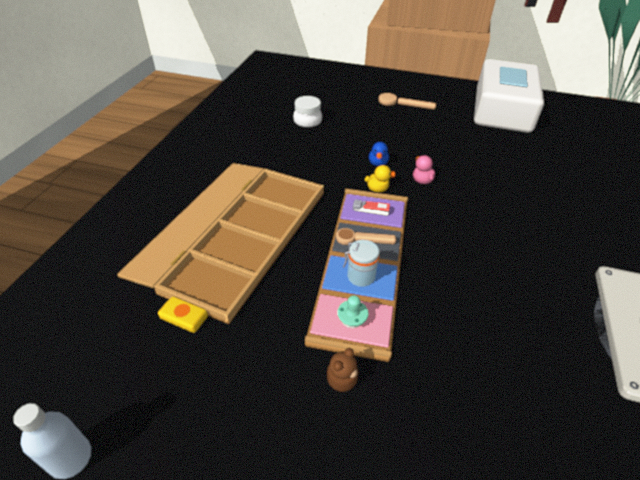

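The yellow duck at top-view (427,271), about (476,-212) mm, is next to the lilac pad, 83 mm away as the task says. From the duck the order is clipper, spoon, jar, pacifier. The block at (204,180) is at the organiser's +y end. Next I'll measure yaws, the jar clasp and the organiser's frame.

```bash
python3 - <<'E'
from h import *
im,d,k=shot('top'); 
cv2.imwrite('pics/crop.png',cv2.resize(im[235:345,205:415],None,fx=3.8,fy=3.8,interpolation=cv2.INTER_CUBIC)[:,:,::-1])
# compartments' floors
r,q=np.mgrid[130:230,205:400]; r=r.ravel();q=q.ravel(); q=q[d[r,q]>0]if 0 else q
P=world(k,d,r,q)
fl=np.zeros(d.shape,np.uint8); ok=d[r,q]>0; rr,qq=r[ok],q[ok]; s=(P[:,2]>3.5)&(P[:,2]<10); fl[rr[s],qq[s]]=255
n,L,st,_=cv2.connectedComponentsWithStats(fl,connectivity=4)
for i in range(1,n):
    if st[i,4]>500:
        a,b=np.nonzero(L==i); p=world(k,d,a,b); print('floor',[np.round(v,1) for v in cv2.minAreaRect(p[:,:2].astype(np.float32))],np.median(p[:,2]),st[i,:4])
def obj(n,lo,hi):
    m=masks_of('top',n)[0]['pixels']; p=world(k,d,*np.nonzero(m)); p=p[(p[:,2]>lo)&(p[:,2]<hi)]; return p
for n,lo,hi in [('clipper',21,35),('spoon',22,32),('jar',60,72),('jar',72,80),('pacifier',50,70)]:
    p=obj(n,lo,hi); c=p[:,:2].mean(0); w,v=np.linalg.eigh(np.cov((p[:,:2]-c).T)); print(n,len(p),np.round(c,1),[np.round(t,1) for t in cv2.minAreaRect(p[:,:2].astype(np.float32))],'yaw',np.degrees(np.arctan2(v[1,1],v[0,1])))
    if n=='spoon':
        h=p[p[:,0]<480]; print('handle line',np.ravel(cv2.fitLine(h[:,:2].astype(np.float32),cv2.DIST_HUBER,0,.01,.01)))
E
```

```text
floor [array([668.8, 103.3]), array([ 71.1, 110.3]), np.float64(82.4)] 6.523917424575169 [214 151  45  60]
floor [array([658.6,  25.3]), array([ 71.7, 110.8]), np.float64(82.2)] 6.611678419525038 [259 152  43  61]
floor [array([647.7, -52.3]), array([ 72.2, 110.2]), np.float64(82.3)] 6.560187684670483 [303 154  43  61]
floor [array([ 637.3, -130.1]), array([ 72. , 110.5]), np.float64(82.4)] 6.568632995461118 [347 156  42  61]
clipper 388 [ 470.6 -125.2] [array([ 471.5, -125.4]), array([61.8, 18.4]), np.float64(3.7)] yaw -175.3737903918477
spoon 521 [469.6 -50.1] [array([464.3, -47.9]), array([93.4, 28.3]), np.float64(4.8)] yaw -168.73919654306619
handle line [ 9.8152757e-01  1.9132069e-01  4.4886047e+02 -5.4192738e+01]Traceback (most recent call last):
  File "<stdin>", line 15, in <module>
  File "<stdin>", line 13, in obj
IndexError: list index out of range
```

View pics/crop.png

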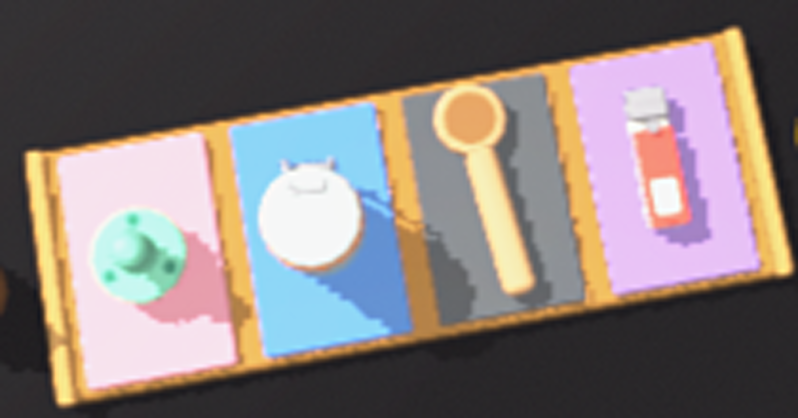

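The crop shows the jar's clasp towards +x (about 310,175), so a grip across y is clear. The spoon is turned to about 11° and the clipper to about 4°. The organiser's centre is near (653,-13) with a yaw of -7.7°.

```bash
cat > go.py <<'E'
import sys; from h import *
# go.py x y z yaw : jaw axis to (yaw-90) ; prints turn first, then shift in turned axes (cm)
o=get_obs(); R=cv2.Rodrigues(np.array(o['orientation']))[0]; p=np.array(o['ee_pos'])
x,y,z,yaw=map(float,sys.argv[1:5]); t=np.radians(yaw-90)
T=np.array([[np.cos(t),np.sin(t),0],[np.sin(t),-np.cos(t),0],[0,0,-1]]).T if 0 else np.column_stack([[np.cos(t),np.sin(t),0],[np.sin(t),-np.cos(t),0],[0,0,-1]])
rv=np.degrees(cv2.Rodrigues(R.T@T)[0].ravel())
print('t',round(o['t'],2),'p',p.round(1),'turn',rv.round(1),'shift cm',(T.T@(np.array([x,y,z])-p)/10).round(2),'w',round(o['width'],1),'q6',round(o['qpos'][5],2),'F',np.round(o['ft_force'],1))
E
python3 go.py 471 -125.5 110 4; python3 go.py 668.8 103.3 110 -7.7
```

```text
t 1.3 p [ 240.4 -576.9  202.3] turn [ 0.   0.  18.6] shift cm [-43.42 -26.15   9.23] w 88.1 q6 -0.02 F [0.1 0.2 0. ]
t 1.3 p [ 240.4 -576.9  202.3] turn [ 0.   0.  30.3] shift cm [-73.15 -33.34   9.23] w 88.1 q6 -0.02 F [0.1 0.2 0. ]
```

```bash
python3 -m inch '[{"az":9.3,"jaw":0.5},{"az":9.3},{"tx":-4.34,"ty":-2.62},{"tx":-4.34,"ty":-2.62},{"tx":-4.34,"ty":-2.62},{"tx":-4.34,"ty":-2.62},{"tx":-4.34,"ty":-2.62},{"tx":-4.34,"ty":-2.62},{"tx":-4.34,"ty":-2.62},{"tx":-4.34,"ty":-2.62},{"tx":-4.34,"ty":-2.62,"tz":3},{"tx":-4.34,"ty":-2.6,"tz":3}]'; python3 go.py 471 -125.5 17 4
python3 - <<'E'
from h import *
im,d,k=shot('wrist','w1.png')
for n in ['clipper','spoon','jar','pacifier']:
    for m in masks_of('wrist',n)[:2]:
        p=world(k,d,*np.nonzero(m['pixels'])); 
        if len(p)<20: continue
        z=np.percentile(p[:,2],97); p=p[p[:,2]>z-6]
        print(n,round(m['score'],2),np.round(m['location']),np.median(p,0).round(1),[np.round(t,1) for t in cv2.minAreaRect(p[:,:2].astype(np.float32))])
E
```

```text
t 1.3 p [ 240.4 -576.9  202.3] turn [ 0.   0.  18.6] shift cm [-43.42 -26.15  18.53] w 88.1 q6 -0.02 F [0.1 0.2 0. ]$[0]: bad value
```

View pics/w1.png

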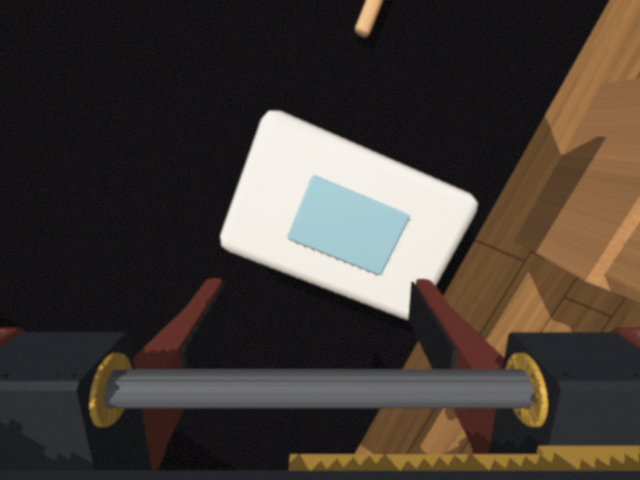

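The call was refused, so the arm hasn't moved; the wrist picture shows only the white scale. Rows probably need every key.

```bash
python3 -m inch '[{"tx":0,"ty":0,"tz":0,"ax":0,"ay":0,"az":9.3,"jaw":0.5},{"tx":0,"ty":0,"tz":0,"ax":0,"ay":0,"az":9.3,"jaw":0.5},{"tx":-4.34,"ty":-2.62,"tz":0,"ax":0,"ay":0,"az":0,"jaw":0.5},{"tx":-4.34,"ty":-2.62,"tz":0,"ax":0,"ay":0,"az":0,"jaw":0.5},{"tx":-4.34,"ty":-2.62,"tz":0,"ax":0,"ay":0,"az":0,"jaw":0.5},{"tx":-4.34,"ty":-2.62,"tz":0,"ax":0,"ay":0,"az":0,"jaw":0.5},{"tx":-4.34,"ty":-2.62,"tz":0,"ax":0,"ay":0,"az":0,"jaw":0.5},{"tx":-4.34,"ty":-2.62,"tz":0,"ax":0,"ay":0,"az":0,"jaw":0.5},{"tx":-4.34,"ty":-2.62,"tz":0,"ax":0,"ay":0,"az":0,"jaw":0.5},{"tx":-4.34,"ty":-2.62,"tz":0,"ax":0,"ay":0,"az":0,"jaw":0.5},{"tx":-4.34,"ty":-2.6,"tz":0,"ax":0,"ay":0,"az":0,"jaw":0.5},{"tx":-4.34,"ty":-2.6,"tz":0,"ax":0,"ay":0,"az":0,"jaw":0.5}]'; python3 go.py 471 -125.5 17 4
python3 - <<'E'
from h import *
im,d,k=shot('wrist','w2.png')
for n in ['clipper','spoon','jar','pacifier']:
    for m in masks_of('wrist',n)[:2]:
        p=world(k,d,*np.nonzero(m['pixels'])); 
        if len(p)<20: continue
        z=np.percentile(p[:,2],97); p=p[p[:,2]>z-6]
        print(n,round(m['score'],2),np.round(m['location']),np.median(p,0).round(1),[np.round(t,1) for t in cv2.minAreaRect(p[:,:2].astype(np.float32))])
E
```

```text
t: 3.05
ee_pos: [471.7, -124.1, 202.6]
orientation: [-2.298, 2.142, -0.001]
ft_force: [0.5, 0.0, -0.3]
width: 44.0
t 3.05 p [ 471.7 -124.1  202.6] turn [-0. -0.  0.] shift cm [ 0.13  0.08 18.56] w 44.0 q6 1.22 F [ 0.5  0.  -0.3]
clipper 0.69 [322. 210.] [ 473.5 -122.1   27.2] [array([ 474.4, -122.1]), array([60.6, 17.2]), np.float64(4.4)]
spoon 0.75 [243. 198.] [482.5 -48.   24.8] [array([467. , -44.1]), array([93.7, 30.7]), np.float64(4.5)]
jar 0.87 [158. 220.] [457.3  28.1  72. ] [array([457.4,  29.2]), array([41.2, 43.7]), np.float64(87.7)]
jar 0.16 [246. 198.] [483.4 -48.2  24.8] [array([468.1, -51.7]), array([94.5, 30.1]), np.float64(17.9)]
pacifier 0.83 [ 90. 219.] [451.6 104.9  58.3] [array([450.4, 106.2]), array([14.1, 16.1]), np.float64(72.5)]
```

View pics/w2.png

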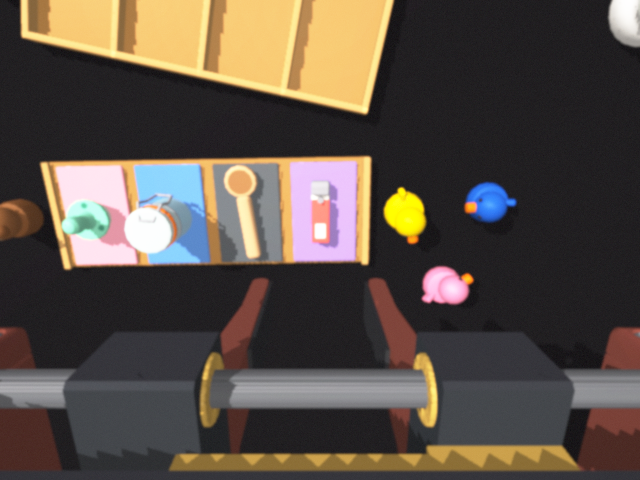

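The clipper at (320,212) is upright in the wrist view, so the jaws are aligned with it. Wrist and top positions agree within 3 mm. I'll descend and grip.

```bash
python3 -m inch '[{"tx":0,"ty":0,"tz":6,"ax":0,"ay":0,"az":0,"jaw":0.5},{"tx":0,"ty":0,"tz":6,"ax":0,"ay":0,"az":0,"jaw":0.5},{"tx":0,"ty":0,"tz":4,"ax":0,"ay":0,"az":0,"jaw":0.5},{"tx":0,"ty":0,"tz":2.5,"ax":0,"ay":0,"az":0,"jaw":0.5},{"tx":0,"ty":0,"tz":0,"ax":0,"ay":0,"az":0,"jaw":0.1},{"tx":0,"ty":0,"tz":0,"ax":0,"ay":0,"az":0,"jaw":0.1},{"tx":0,"ty":0,"tz":0,"ax":0,"ay":0,"az":0,"jaw":0.1},{"tx":0,"ty":0,"tz":0,"ax":0,"ay":0,"az":0,"jaw":0.1},{"tx":0,"ty":0,"tz":-3,"ax":0,"ay":0,"az":0,"jaw":0.1},{"tx":0,"ty":0,"tz":-5,"ax":0,"ay":0,"az":0,"jaw":0.1},{"tx":0,"ty":0,"tz":-3,"ax":0,"ay":0,"az":6,"jaw":0.1},{"tx":0,"ty":0,"tz":0,"ax":0,"ay":0,"az":5.7,"jaw":0.1}]'; python3 go.py 668.8 103.3 50 -7.7
```

```text
t: 4.8
ee_pos: [473.0, -126.1, 130.5]
orientation: [-2.062, 2.366, -0.008]
ft_force: [0.1, 0.7, -0.8]
width: 8.7
t 4.8 p [ 473.  -126.1  130.5] turn [-0.4 -0.1 -0.2] shift cm [-25.36 -16.33   8.05] w 8.7 q6 1.42 F [ 0.1  0.7 -0.8]
```

The width of 8.7 mm is the commanded opening, so the grasp missed. I'll take a look.

```bash
python3 - <<'E'
from h import *
im,d,k=shot('wrist','w3.png')
for n in ['clipper']:
    for m in masks_of('wrist',n)[:2]:
        p=world(k,d,*np.nonzero(m['pixels'])); 
        z=np.percentile(p[:,2],97); p=p[p[:,2]>z-6]
        print(n,round(m['score'],2),np.round(m['location']),np.median(p,0).round(1),[np.round(t,1) for t in cv2.minAreaRect(p[:,:2].astype(np.float32))])
E
```

```text
clipper 0.93 [318. 231.] [ 470.3 -126.2   25.8] [array([ 470.4, -126. ]), array([62.1, 18.1]), np.float64(4.0)]
clipper 0.48 [172.  52.] [601.8 -17.2  16.2] [array([618.8, -37.5]), array([264.4,  68.9]), np.float64(81.9)]
```

View pics/w3.png

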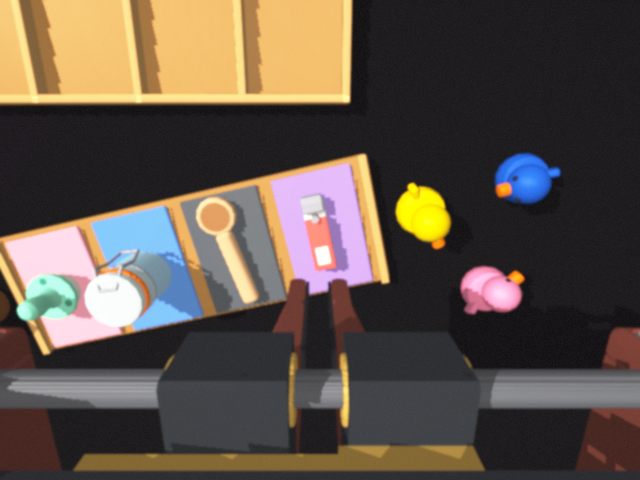

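The clipper is untouched at (318,231). The descent probably fell short because of the per-row limits. I'll go down again more gently and check the height before closing.

```bash
python3 -m inch '[{"tx":0,"ty":0,"tz":3,"ax":0,"ay":0,"az":-5.8,"jaw":0.5},{"tx":0,"ty":0,"tz":3,"ax":0,"ay":0,"az":-6,"jaw":0.5},{"tx":0,"ty":0,"tz":2.5,"ax":0,"ay":0,"az":0,"jaw":0.5},{"tx":0,"ty":0.2,"tz":1.5,"ax":0,"ay":0,"az":0,"jaw":0.5},{"tx":0,"ty":0,"tz":0,"ax":0,"ay":0,"az":0,"jaw":0.5}]'; python3 go.py 470.5 -126 17 4
```

```text
t: 5.52
ee_pos: [467.9, -125.5, 26.4]
orientation: [2.3, -2.138, -0.004]
ft_force: [-0.4, -0.2, -0.5]
width: 43.9
t 5.53 p [ 467.9 -125.5   26.4] turn [0.1 0.1 0.2] shift cm [ 0.07 -0.26  0.94] w 43.9 q6 1.21 F [-0.4 -0.2 -0.5]
```

```bash
python3 -m inch '[{"tx":0.05,"ty":-0.25,"tz":0.95,"ax":0,"ay":0,"az":0,"jaw":0.5},{"tx":0,"ty":0,"tz":0,"ax":0,"ay":0,"az":0,"jaw":0.05},{"tx":0,"ty":0,"tz":0,"ax":0,"ay":0,"az":0,"jaw":0.05},{"tx":0,"ty":0,"tz":0,"ax":0,"ay":0,"az":0,"jaw":0.05},{"tx":0,"ty":0,"tz":0,"ax":0,"ay":0,"az":0,"jaw":0.05},{"tx":0,"ty":0,"tz":0,"ax":0,"ay":0,"az":0,"jaw":0.05}]'; python3 go.py 470.5 -126 17 4
```

```text
t: 6.28
ee_pos: [471.5, -126.1, 17.9]
orientation: [-2.3, 2.14, -0.0]
ft_force: [-0.3, 0.2, 0.3]
width: 4.4
t 6.28 p [ 471.5 -126.1   17.9] turn [-0.  -0.   0.1] shift cm [-0.02  0.1   0.09] w 4.4 q6 1.21 F [-0.3  0.2  0.3]
```

```bash
python3 - <<'E'
from h import *
im,d,k=shot('wrist'); im2,_,_=shot('side')
a=im[130:430,170:470]; b=cv2.resize(im2[110:260,300:450],(300,300),interpolation=cv2.INTER_CUBIC)
cv2.imwrite('pics/c4.png',np.hstack([a,b])[:,:,::-1])
E
```

```text
(no output)
```

View pics/c4.png

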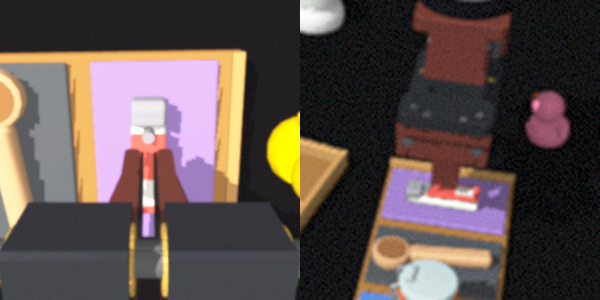

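```bash
python3 - <<'E'
from h import *
im,d,k=shot('wrist')
for r in range(250,360,8):
    row=[]
    for c in (300,310,319,328,338):
        p=world(k,d,np.array([r]),np.array([c])); row.append((p[0].round().astype(int).tolist() if len(p) else None, im[r,c].tolist()))
    print(r,row)
E
```

```text
250 [([487, -115, 14], [232, 203, 248]), ([492, -121, 28], [238, 235, 237]), ([492, -125, 26], [236, 233, 236]), ([492, -130, 26], [236, 232, 235]), ([489, -135, 14], [157, 126, 193])]
258 [([483, -116, 14], [244, 224, 252]), ([485, -121, 20], [252, 250, 246]), ([487, -125, 25], [157, 153, 157]), ([486, -130, 21], [229, 222, 215]), ([484, -136, 14], [159, 129, 193])]
266 [([478, -116, 15], [249, 186, 244]), ([483, -121, 26], [255, 153, 134]), ([485, -126, 29], [231, 229, 231]), ([483, -130, 25], [254, 136, 120]), ([479, -136, 13], [163, 128, 196])]
274 [([473, -116, 14], [250, 178, 238]), ([479, -121, 27], [255, 154, 134]), ([479, -126, 26], [254, 165, 155]), ([480, -131, 26], [255, 151, 135]), ([475, -137, 14], [162, 127, 193])]
282 [([481, -117, 42], [127, 67, 59]), ([482, -122, 43], [176, 83, 75]), ([475, -126, 26], [252, 124, 108]), ([482, -130, 41], [132, 69, 59]), ([482, -135, 42], [128, 67, 58])]
290 [([481, -117, 51], [129, 71, 61]), ([482, -122, 53], [93, 57, 51]), ([471, -127, 27], [229, 99, 87]), ([482, -130, 51], [126, 68, 59]), ([483, -134, 52], [127, 69, 58])]
298 [([48
[... 691 characters left out ...]

330 [([481, -119, 84], [126, 71, 61]), ([480, -123, 83], [50, 48, 49]), ([448, -128, 28], [255, 255, 254]), ([481, -129, 84], [85, 56, 54]), ([483, -132, 86], [123, 68, 59])]
338 [([503, -120, 126], [54, 53, 59]), ([480, -123, 88], [40, 38, 42]), ([444, -129, 28], [255, 151, 133]), ([480, -129, 88], [60, 42, 42]), ([504, -128, 126], [54, 54, 60])]
346 [([503, -120, 129], [53, 52, 56]), ([480, -123, 93], [39, 37, 40]), ([429, -130, 13], [214, 169, 241]), ([481, -129, 93], [42, 35, 36]), ([504, -128, 130], [54, 55, 60])]
354 [([503, -120, 132], [78, 69, 58]), ([479, -123, 96], [47, 46, 49]), ([424, -130, 13], [184, 146, 221]), ([479, -129, 95], [53, 48, 47]), ([504, -128, 133], [53, 53, 59])]
```

The depth image puts the fingertips at z≈37 mm, while the reported TCP says 18. So the fingers end about 19 mm short of the reported TCP, at the "grasp point". I'll open, go lower in small steps, and watch force and tip height.

```bash
python3 -m inch '[{"tx":0,"ty":0,"tz":0,"ax":0,"ay":0,"az":0,"jaw":0.45},{"tx":0,"ty":0,"tz":0,"ax":0,"ay":0,"az":0,"jaw":0.45},{"tx":0,"ty":0,"tz":0,"ax":0,"ay":0,"az":0,"jaw":0.45},{"tx":0,"ty":0,"tz":0.8,"ax":0,"ay":0,"az":0,"jaw":0.45},{"tx":0,"ty":0,"tz":0.6,"ax":0,"ay":0,"az":0,"jaw":0.45},{"tx":0,"ty":0,"tz":0,"ax":0,"ay":0,"az":0,"jaw":0.45}]'; python3 - <<'E'
from h import *
print(ctrl.tcp_to_grasp)
im,d,k=shot('wrist')
m=(im[:,:,0].astype(int)-im[:,:,2]>45)&(im[:,:,0]<190); r,c=np.nonzero(m); s=(r>240)&(r<335)&(c>200)&(c<440); p=world(k,d,r[s],c[s]); p=p[(abs(p[:,0]-481)<6)]
print('tip low z',np.percentile(p[:,2],[0,2,5,10]),len(p), get_obs()['ft_force'],get_obs()['ee_pos'])
E
```

```text
t: 7.18
ee_pos: [470.9, -125.9, 3.0]
orientation: [2.299, -2.14, -0.002]
ft_force: [0.2, -1.1, 0.8]
width: 39.5
18.700000000000003
tip low z [-1.82524665  9.94711909 27.58053307 31.96594802] 2381 [ 0.57440982  0.64278888 -0.51214687] [ 471.1309736  -126.00300765    3.32124171]
```

```bash
python3 -m inch '[{"tx":0,"ty":0,"tz":0.45,"ax":0,"ay":0,"az":0,"jaw":0.45},{"tx":0,"ty":0,"tz":0,"ax":0,"ay":0,"az":0,"jaw":0.1},{"tx":0,"ty":0,"tz":0,"ax":0,"ay":0,"az":0,"jaw":0.1},{"tx":0,"ty":0,"tz":0,"ax":0,"ay":0,"az":0,"jaw":0.1},{"tx":0,"ty":0,"tz":0,"ax":0,"ay":0,"az":0,"jaw":0.1}]'; python3 go.py 668.8 103.3 55 -7.7
```

```text
t: 7.85
ee_pos: [471.5, -126.1, -0.6]
orientation: [-2.3, 2.14, -0.0]
ft_force: [-0.0, -0.3, -0.9]
width: 17.7
t 7.85 p [ 471.5 -126.1   -0.6] turn [-0.  -0.  11.8] shift cm [-25.38 -16.48  -5.56] w 17.7 q6 1.21 F [-0.  -0.3 -0.9]
```

```bash
python3 -m inch '[{"tx":0,"ty":0,"tz":-3.5,"ax":0,"ay":0,"az":0,"jaw":0.1},{"tx":0,"ty":0,"tz":-3.5,"ax":0,"ay":0,"az":5.9,"jaw":0.1},{"tx":0,"ty":0,"tz":0,"ax":0,"ay":0,"az":5.9,"jaw":0.1},{"tx":-3.17,"ty":-2.06,"tz":0,"ax":0,"ay":0,"az":0,"jaw":0.1},{"tx":-3.17,"ty":-2.06,"tz":0,"ax":0,"ay":0,"az":0,"jaw":0.1},{"tx":-3.17,"ty":-2.06,"tz":0,"ax":0,"ay":0,"az":0,"jaw":0.1},{"tx":-3.17,"ty":-2.06,"tz":0,"ax":0,"ay":0,"az":0,"jaw":0.1},{"tx":-3.17,"ty":-2.06,"tz":0,"ax":0,"ay":0,"az":0,"jaw":0.1},{"tx":-3.17,"ty":-2.06,"tz":0,"ax":0,"ay":0,"az":0,"jaw":0.1},{"tx":-3.17,"ty":-2.06,"tz":0,"ax":0,"ay":0,"az":0,"jaw":0.1},{"tx":-3.17,"ty":-2.06,"tz":0,"ax":0,"ay":0,"az":0,"jaw":0.1},{"tx":0,"ty":0,"tz":0,"ax":0,"ay":0,"az":0,"jaw":0.1}]'; python3 go.py 668.8 103.3 -8 -7.7
```

```text
t: 9.35
ee_pos: [670.1, 105.3, 69.2]
orientation: [-2.07, 2.362, -0.001]
ft_force: [-0.0, -0.1, -0.4]
width: 17.4
t 9.35 p [670.1 105.3  69.2] turn [-0.1  0.   0.2] shift cm [0.21 0.1  7.72] w 17.4 q6 1.84 F [-0.  -0.1 -0.4]
```

```bash
python3 -m inch '[{"tx":0.2,"ty":0.1,"tz":3,"ax":0,"ay":0,"az":0,"jaw":0.1},{"tx":0,"ty":0,"tz":2.5,"ax":0,"ay":0,"az":0,"jaw":0.1},{"tx":0,"ty":0,"tz":1.5,"ax":0,"ay":0,"az":0,"jaw":0.1},{"tx":0,"ty":0,"tz":0.7,"ax":0,"ay":0,"az":0,"jaw":0.1},{"tx":0,"ty":0,"tz":0,"ax":0,"ay":0,"az":0,"jaw":0.1},{"tx":0,"ty":0,"tz":0,"ax":0,"ay":0,"az":0,"jaw":0.38},{"tx":0,"ty":0,"tz":0,"ax":0,"ay":0,"az":0,"jaw":0.38},{"tx":0,"ty":0,"tz":0,"ax":0,"ay":0,"az":0,"jaw":0.38},{"tx":0,"ty":0,"tz":-3,"ax":0,"ay":0,"az":0,"jaw":0.4},{"tx":0,"ty":0,"tz":-4,"ax":0,"ay":0,"az":0,"jaw":0.4},{"tx":0,"ty":0,"tz":-3,"ax":0,"ay":0,"az":0,"jaw":0.4}]'; python3 go.py 464 -50.5 90 11
```

```text
t: 10.72
ee_pos: [667.9, 101.5, 94.0]
orientation: [-2.067, 2.364, -0.001]
ft_force: [0.3, 0.1, -0.4]
width: 34.9
t 10.72 p [667.9 101.5  94. ] turn [ -0.1   0.  -18.7] shift cm [11.03 22.91  0.4 ] w 34.9 q6 1.84 F [ 0.3  0.1 -0.4]
```

```bash
python3 -m inch '[{"tx":0,"ty":0,"tz":0,"ax":0,"ay":0,"az":-9.4,"jaw":0.4},{"tx":0,"ty":0,"tz":0,"ax":0,"ay":0,"az":-9.3,"jaw":0.4},{"tx":2.2,"ty":4.58,"tz":0,"ax":0,"ay":0,"az":0,"jaw":0.4},{"tx":2.2,"ty":4.58,"tz":0,"ax":0,"ay":0,"az":0,"jaw":0.4},{"tx":2.2,"ty":4.58,"tz":0,"ax":0,"ay":0,"az":0,"jaw":0.4},{"tx":2.2,"ty":4.58,"tz":0,"ax":0,"ay":0,"az":0,"jaw":0.4},{"tx":2.2,"ty":4.58,"tz":0,"ax":0,"ay":0,"az":0,"jaw":0.4},{"tx":0,"ty":0,"tz":0,"ax":0,"ay":0,"az":0,"jaw":0.4}]'; python3 go.py 464 -50.5 -1 11
python3 - <<'E'
from h import *
im,d,k=shot('wrist')
m=masks_of('wrist','spoon')[0]; p=world(k,d,*np.nonzero(m['pixels'])); p=p[(p[:,2]>20)&(p[:,2]<33)]
h=p[p[:,0]<485]; print(m['score'],np.ravel(cv2.fitLine(h[:,:2].astype(np.float32),cv2.DIST_HUBER,0,.01,.01)),p.min(0),p.max(0))
im,d,k=shot('top')
for m in masks_of('top','clipper')[:2]:
  p=world(k,d,*np.nonzero(m['pixels'])); print('clip',m['score'],np.median(p,0),[np.round(t,1) for t in cv2.minAreaRect(p[:,:2].astype(np.float32))])
E
```

```text
t: 11.72
ee_pos: [460.6, -51.5, 92.3]
orientation: [2.421, -2.0, -0.003]
ft_force: [1.0, -0.5, 0.4]
width: 35.2
t 11.72 p [460.6 -51.5  92.3] turn [ 0.1  0.  -0.1] shift cm [-0.03 -0.36  9.33] w 35.2 q6 1.24 F [ 1.  -0.5  0.4]
0.79 [ 9.7884995e-01  2.0457940e-01  4.5493710e+02 -5.3560074e+01] [420.42233346 -66.34996284  20.08598234] [514.08165719 -29.58840592  28.41876073]
clip 0.64 [666.86088021 100.65574025  19.56847471] [array([667.4, 102.7]), array([21.2, 62.7]), np.float64(81.0)]
```

The clipper is in place at (667,102) with its top at z≈19.6. Next, the spoon.

```bash
python3 -m inch '[{"tx":0,"ty":-0.3,"tz":3,"ax":0,"ay":0,"az":0,"jaw":0.4},{"tx":0,"ty":0,"tz":3,"ax":0,"ay":0,"az":0,"jaw":0.4},{"tx":0,"ty":0,"tz":2,"ax":0,"ay":0,"az":0,"jaw":0.4},{"tx":0,"ty":0,"tz":1.3,"ax":0,"ay":0,"az":0,"jaw":0.4},{"tx":0,"ty":0,"tz":0,"ax":0,"ay":0,"az":0,"jaw":0.05},{"tx":0,"ty":0,"tz":0,"ax":0,"ay":0,"az":0,"jaw":0.05},{"tx":0,"ty":0,"tz":0,"ax":0,"ay":0,"az":0,"jaw":0.05},{"tx":0,"ty":0,"tz":0,"ax":0,"ay":0,"az":0,"jaw":0.05}]'; python3 go.py 658.6 25.3 69 -7.7
```

```text
t: 12.92
ee_pos: [467.2, -49.9, -0.1]
orientation: [-2.424, 1.997, -0.002]
ft_force: [0.0, 0.1, 3.1]
width: 13.7
t 12.93 p [ 4.672e+02 -4.990e+01 -1.000e-01] turn [-0.1 -0.  18.7] shift cm [-10.01 -17.96  -6.91] w 13.7 q6 1.25 F [0.  0.1 3.1]
```

```bash
python3 -m inch '[{"tx":0,"ty":0,"tz":-3.5,"ax":0,"ay":0,"az":0,"jaw":0.05},{"tx":0,"ty":0,"tz":-3.5,"ax":0,"ay":0,"az":9.4,"jaw":0.05},{"tx":0,"ty":0,"tz":0,"ax":0,"ay":0,"az":9.3,"jaw":0.05},{"tx":-2.5,"ty":-4.49,"tz":0,"ax":0,"ay":0,"az":0,"jaw":0.05},{"tx":-2.5,"ty":-4.49,"tz":0,"ax":0,"ay":0,"az":0,"jaw":0.05},{"tx":-2.5,"ty":-4.49,"tz":0,"ax":0,"ay":0,"az":0,"jaw":0.05},{"tx":-2.5,"ty":-4.49,"tz":0,"ax":0,"ay":0,"az":0,"jaw":0.05},{"tx":0,"ty":0,"tz":0,"ax":0,"ay":0,"az":0,"jaw":0.05}]'; python3 go.py 658.6 25.3 -8 -7.7
```

```text
t: 13.92
ee_pos: [661.2, 26.5, 69.7]
orientation: [-2.068, 2.362, -0.003]
ft_force: [-1.3, -0.0, -1.2]
width: 13.5
t 13.93 p [661.2  26.5  69.7] turn [-0.2  0.   0.1] shift cm [0.16 0.24 7.77] w 13.5 q6 1.73 F [-1.3 -0.  -1.2]
```

```bash
python3 -m inch '[{"tx":0.1,"ty":0.2,"tz":3,"ax":0,"ay":0,"az":0,"jaw":0.05},{"tx":0,"ty":0,"tz":2.5,"ax":0,"ay":0,"az":0,"jaw":0.05},{"tx":0,"ty":0,"tz":1.5,"ax":0,"ay":0,"az":0,"jaw":0.05},{"tx":0,"ty":0,"tz":0.7,"ax":0,"ay":0,"az":0,"jaw":0.05},{"tx":0,"ty":0,"tz":0,"ax":0,"ay":0,"az":0,"jaw":0.05},{"tx":0,"ty":0,"tz":0,"ax":0,"ay":0,"az":0,"jaw":0.35},{"tx":0,"ty":0,"tz":0,"ax":0,"ay":0,"az":0,"jaw":0.35},{"tx":0,"ty":0,"tz":0,"ax":0,"ay":0,"az":0,"jaw":0.35},{"tx":0,"ty":0,"tz":-3,"ax":0,"ay":0,"az":0,"jaw":0.4},{"tx":0,"ty":0,"tz":-5,"ax":0,"ay":0,"az":0,"jaw":0.6},{"tx":0,"ty":0,"tz":-5,"ax":0,"ay":0,"az":0,"jaw":0.75}]'; python3 go.py 456 28 120 -3
```

```text
t: 15.3
ee_pos: [655.5, 24.6, 123.4]
orientation: [2.067, -2.365, -0.001]
ft_force: [0.1, 0.4, -0.0]
width: 51.7
t 15.3 p [655.5  24.6 123.4] turn [ 0.  -0.  -4.7] shift cm [ 0.7  19.94  0.34] w 51.7 q6 1.72 F [ 0.1  0.4 -0. ]
```

```bash
python3 -m inch '[{"tx":0,"ty":0,"tz":0,"ax":0,"ay":0,"az":-4.7,"jaw":0.75},{"tx":0.18,"ty":4.95,"tz":0,"ax":0,"ay":0,"az":0,"jaw":0.75},{"tx":0.18,"ty":4.95,"tz":0,"ax":0,"ay":0,"az":0,"jaw":0.75},{"tx":0.18,"ty":4.95,"tz":0,"ax":0,"ay":0,"az":0,"jaw":0.75},{"tx":0.18,"ty":4.95,"tz":0,"ax":0,"ay":0,"az":0,"jaw":0.75},{"tx":0,"ty":0,"tz":0,"ax":0,"ay":0,"az":0,"jaw":0.75}]'
python3 - <<'E'
from h import *
im,d,k=shot('wrist','w5.png')
for n in ['jar','pacifier']:
    for m in masks_of('wrist',n)[:1]:
        p=world(k,d,*np.nonzero(m['pixels'])); z=np.percentile(p[:,2],90); p=p[p[:,2]>z-6]
        print(n,round(m['score'],2),np.round(m['location']),np.median(p,0).round(1),[np.round(t,1) for t in cv2.minAreaRect(p[:,:2].astype(np.float32))])
im,d,k=shot('top','t5.png')
m=masks_of('top','spoon')[0]
p=world(k,d,*np.nonzero(m['pixels'])); print('spoon',m['score'],np.median(p,0),[np.round(t,1) for t in cv2.minAreaRect(p[:,:2].astype(np.float32))])
E
python3 go.py 456 28 26 -3
```

```text
t: 16.05
ee_pos: [453.8, 27.7, 122.1]
orientation: [2.162, -2.276, -0.003]
ft_force: [1.0, 0.0, -0.6]
width: 65.9
jar 0.72 [323. 242.] [458.8  25.5  72.2] [array([459.3,  25.4]), array([41.2, 45.1]), np.float64(89.6)]
pacifier 0.71 [224. 244.] [453.3 101.9  58.2] [array([452.1, 102.9]), array([16. , 16.1]), np.float64(67.8)]
spoon 0.72 [687.17900741  20.92571669  16.60273782] [array([599.9,   2.5]), array([200.7,  30.1]), np.float64(12.4)]
t 16.3 p [459.5  27.7 122.6] turn [-0.1  0.   0. ] shift cm [-0.01  0.35  9.66] w 65.9 q6 1.66 F [-0.7 -0.  -0.1]
```

View pics/w5.png

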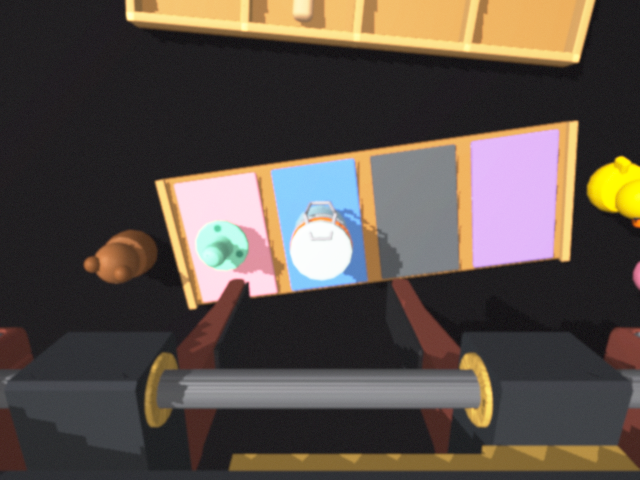

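The wrist view shows the jar centred between the fingers at (322,245), its clasp pointing away from the jaws. I'll descend and grip.

```bash
python3 -m inch '[{"tx":0.1,"ty":0.2,"tz":3,"ax":0,"ay":0,"az":0,"jaw":0.75},{"tx":0,"ty":0,"tz":3,"ax":0,"ay":0,"az":0,"jaw":0.75},{"tx":0,"ty":0,"tz":3,"ax":0,"ay":0,"az":0,"jaw":0.75},{"tx":0,"ty":0,"tz":2.2,"ax":0,"ay":0,"az":0,"jaw":0.75},{"tx":0,"ty":0,"tz":0,"ax":0,"ay":0,"az":0,"jaw":0.4},{"tx":0,"ty":0,"tz":0,"ax":0,"ay":0,"az":0,"jaw":0.4},{"tx":0,"ty":0,"tz":0,"ax":0,"ay":0,"az":0,"jaw":0.4},{"tx":0,"ty":0,"tz":0,"ax":0,"ay":0,"az":0,"jaw":0.4}]'; python3 go.py 647.7 -52.3 80 -7.7
```

```text
t: 17.3
ee_pos: [456.3, 26.8, 11.0]
orientation: [-2.162, 2.278, -0.002]
ft_force: [-0.8, 0.5, -1.6]
width: 41.7
t 17.3 p [456.3  26.8  11. ] turn [-0.1  0.   4.7] shift cm [  5.27 -20.03  -6.9 ] w 41.7 q6 1.66 F [-0.8  0.5 -1.6]
```

```bash
python3 -m inch '[{"tx":0,"ty":0,"tz":-3,"ax":0,"ay":0,"az":0,"jaw":0.4},{"tx":0,"ty":0,"tz":-3,"ax":0,"ay":0,"az":4.7,"jaw":0.4},{"tx":1.05,"ty":-4.01,"tz":0,"ax":0,"ay":0,"az":0,"jaw":0.4},{"tx":1.05,"ty":-4.01,"tz":0,"ax":0,"ay":0,"az":0,"jaw":0.4},{"tx":1.05,"ty":-4.01,"tz":0,"ax":0,"ay":0,"az":0,"jaw":0.4},{"tx":1.05,"ty":-4.01,"tz":0,"ax":0,"ay":0,"az":0,"jaw":0.4},{"tx":1.05,"ty":-4.01,"tz":0,"ax":0,"ay":0,"az":0,"jaw":0.4},{"tx":0,"ty":0,"tz":0,"ax":0,"ay":0,"az":0,"jaw":0.4},{"tx":0,"ty":0,"tz":0,"ax":0,"ay":0,"az":0,"jaw":0.4}]'; python3 go.py 647.7 -52.3 3.7 -7.7
```

```text
t: 18.42
ee_pos: [646.2, -51.9, 70.0]
orientation: [2.067, -2.365, -0.002]
ft_force: [-0.4, 0.2, -1.8]
width: 42.0
t 18.43 p [646.2 -51.9  70. ] turn [0.1 0.  0. ] shift cm [ 0.02 -0.16  6.63] w 42.0 q6 1.61 F [-0.4  0.2 -1.8]
```

```bash
python3 -m inch '[{"tx":0,"ty":0,"tz":3,"ax":0,"ay":0,"az":0,"jaw":0.4},{"tx":0,"ty":0,"tz":2,"ax":0,"ay":0,"az":0,"jaw":0.4},{"tx":0,"ty":0,"tz":1.1,"ax":0,"ay":0,"az":0,"jaw":0.4},{"tx":0,"ty":0,"tz":0.5,"ax":0,"ay":0,"az":0,"jaw":0.4},{"tx":0,"ty":0,"tz":0,"ax":0,"ay":0,"az":0,"jaw":0.4},{"tx":0,"ty":0,"tz":0,"ax":0,"ay":0,"az":0,"jaw":0.7},{"tx":0,"ty":0,"tz":0,"ax":0,"ay":0,"az":0,"jaw":0.7},{"tx":0,"ty":0,"tz":0,"ax":0,"ay":0,"az":0,"jaw":0.7},{"tx":0,"ty":0,"tz":-3,"ax":0,"ay":0,"az":0,"jaw":0.7},{"tx":0,"ty":0,"tz":-4,"ax":0,"ay":0,"az":0,"jaw":0.6},{"tx":0,"ty":0,"tz":-4,"ax":0,"ay":0,"az":0,"jaw":0.5}]'; python3 go.py 451 104.5 110 0
```

```text
t: 19.8
ee_pos: [647.2, -52.1, 115.4]
orientation: [2.068, -2.365, -0.0]
ft_force: [1.0, -0.1, -0.3]
width: 46.1
t 19.8 p [647.2 -52.1 115.4] turn [ 0.  -0.  -7.7] shift cm [-15.66  19.62   0.54] w 46.1 q6 1.61 F [ 1.  -0.1 -0.3]
```

```bash
python3 -m inch '[{"tx":0,"ty":0,"tz":0,"ax":0,"ay":0,"az":-7.7,"jaw":0.5},{"tx":-3.13,"ty":3.92,"tz":0,"ax":0,"ay":0,"az":0,"jaw":0.5},{"tx":-3.13,"ty":3.92,"tz":0,"ax":0,"ay":0,"az":0,"jaw":0.5},{"tx":-3.13,"ty":3.92,"tz":0,"ax":0,"ay":0,"az":0,"jaw":0.5},{"tx":-3.13,"ty":3.92,"tz":0,"ax":0,"ay":0,"az":0,"jaw":0.5},{"tx":-3.13,"ty":3.92,"tz":0,"ax":0,"ay":0,"az":0,"jaw":0.5},{"tx":0,"ty":0,"tz":0,"ax":0,"ay":0,"az":0,"jaw":0.5},{"tx":0,"ty":0,"tz":0,"ax":0,"ay":0,"az":0,"jaw":0.5}]'
python3 - <<'E'
from h import *
im,d,k=shot('wrist')
m=masks_of('wrist','pacifier')[0]
p=world(k,d,*np.nonzero(m['pixels']))
for lo,hi in ((50,62),(27,34)):
    s=p[(p[:,2]>lo)&(p[:,2]<hi)]; print(m['score'],lo,np.median(s,0).round(1),[np.round(t,1) for t in cv2.minAreaRect(s[:,:2].astype(np.float32))])
E
python3 go.py 451 104.5 16 0
```

```text
t: 20.8
ee_pos: [452.3, 104.6, 114.8]
orientation: [-2.222, 2.219, -0.002]
ft_force: [0.1, -0.7, -0.4]
width: 43.9
0.76 50 [450.8 103.   57.5] [array([449.3, 103.2]), array([16., 16.]), np.float64(18.0)]
0.76 27 [453.7 103.6  30.7] [array([448.9, 103.2]), array([39.9, 39.8]), np.float64(78.8)]
t 20.9 p [452.7 104.1 114.6] turn [-0.1  0.  -0. ] shift cm [-0.04  0.17  9.86] w 44.0 q6 1.77 F [-0.1  0.4 -0. ]
```

```bash
python3 -m inch '[{"tx":0.1,"ty":0.3,"tz":3,"ax":0,"ay":0,"az":0,"jaw":0.5},{"tx":0,"ty":0,"tz":3,"ax":0,"ay":0,"az":0,"jaw":0.5},{"tx":0,"ty":0,"tz":2.5,"ax":0,"ay":0,"az":0,"jaw":0.5},{"tx":0,"ty":0,"tz":1.3,"ax":0,"ay":0,"az":0,"jaw":0.5},{"tx":0,"ty":0,"tz":0,"ax":0,"ay":0,"az":0,"jaw":0.1},{"tx":0,"ty":0,"tz":0,"ax":0,"ay":0,"az":0,"jaw":0.1},{"tx":0,"ty":0,"tz":0,"ax":0,"ay":0,"az":0,"jaw":0.1},{"tx":0,"ty":0,"tz":0,"ax":0,"ay":0,"az":0,"jaw":0.1},{"tx":0,"ty":0,"tz":0,"ax":0,"ay":0,"az":0,"jaw":0.1}]'; python3 go.py 637.3 -130.1 127 -7.7
```

```text
t: 22.02
ee_pos: [449.0, 103.5, 17.0]
orientation: [-2.221, 2.22, -0.001]
ft_force: [-0.5, -0.4, 6.8]
width: 16.3
t 22.02 p [449.  103.5  17. ] turn [-0.1  0.   7.7] shift cm [ 20.63 -21.79 -11.  ] w 16.3 q6 1.77 F [-0.5 -0.4  6.8]
```

```bash
python3 -m inch '[{"tx":0,"ty":0,"tz":-3,"ax":0,"ay":0,"az":0,"jaw":0.1},{"tx":0,"ty":0,"tz":-4,"ax":0,"ay":0,"az":0,"jaw":0.1},{"tx":0,"ty":0,"tz":-4,"ax":0,"ay":0,"az":7.7,"jaw":0.1},{"tx":3.44,"ty":-3.63,"tz":0,"ax":0,"ay":0,"az":0,"jaw":0.1},{"tx":3.44,"ty":-3.63,"tz":0,"ax":0,"ay":0,"az":0,"jaw":0.1},{"tx":3.44,"ty":-3.63,"tz":0,"ax":0,"ay":0,"az":0,"jaw":0.1},{"tx":3.44,"ty":-3.63,"tz":0,"ax":0,"ay":0,"az":0,"jaw":0.1},{"tx":3.44,"ty":-3.63,"tz":0,"ax":0,"ay":0,"az":0,"jaw":0.1},{"tx":3.44,"ty":-3.63,"tz":0,"ax":0,"ay":0,"az":0,"jaw":0.1},{"tx":0,"ty":0,"tz":0,"ax":0,"ay":0,"az":0,"jaw":0.1},{"tx":0,"ty":0,"tz":0,"ax":0,"ay":0,"az":0,"jaw":0.1}]'; python3 go.py 637.3 -130.1 9.6 -7.7
```

```text
t: 23.4
ee_pos: [635.5, -129.8, 125.7]
orientation: [2.067, -2.365, -0.002]
ft_force: [-0.3, -0.9, -0.7]
width: 16.2
t 23.4 p [ 635.5 -129.8  125.7] turn [0.1 0.  0. ] shift cm [ 1.000e-02 -1.800e-01  1.161e+01] w 16.2 q6 1.49 F [-0.3 -0.9 -0.7]
```

```bash
python3 -m inch '[{"tx":0,"ty":0,"tz":4,"ax":0,"ay":0,"az":0,"jaw":0.1},{"tx":0,"ty":0,"tz":3.5,"ax":0,"ay":0,"az":0,"jaw":0.1},{"tx":0,"ty":0,"tz":2.5,"ax":0,"ay":0,"az":0,"jaw":0.1},{"tx":0,"ty":0,"tz":1.2,"ax":0,"ay":0,"az":0,"jaw":0.1},{"tx":0,"ty":0,"tz":0.5,"ax":0,"ay":0,"az":0,"jaw":0.1},{"tx":0,"ty":0,"tz":0,"ax":0,"ay":0,"az":0,"jaw":0.1},{"tx":0,"ty":0,"tz":0,"ax":0,"ay":0,"az":0,"jaw":0.45},{"tx":0,"ty":0,"tz":0,"ax":0,"ay":0,"az":0,"jaw":0.45},{"tx":0,"ty":0,"tz":0,"ax":0,"ay":0,"az":0,"jaw":0.45}]'; python3 go.py 637.3 -130.1 9.6 -7.7
python3 -m inch '[{"tx":0,"ty":0,"tz":-3,"ax":0,"ay":0,"az":0,"jaw":0.45},{"tx":0,"ty":0,"tz":-4,"ax":0,"ay":0,"az":0,"jaw":0.45},{"tx":0,"ty":0,"tz":-5,"ax":0,"ay":0,"az":0,"jaw":0.45},{"tx":0,"ty":4.5,"tz":-3,"ax":0,"ay":0,"az":0,"jaw":0.45},{"tx":0,"ty":5,"tz":0,"ax":0,"ay":0,"az":0,"jaw":0.45},{"tx":0,"ty":5,"tz":0,"ax":0,"ay":0,"az":0,"jaw":0.45},{"tx":0,"ty":5,"tz":0,"ax":0,"ay":0,"az":0,"jaw":0.45},{"tx":0,"ty":0,"tz":0,"ax":0,"ay":0,"az":0,"jaw":0.45},{"tx":0,"ty":0,"tz":0,"ax":0,"ay":0,"az":0,"jaw":0.45}]'
python3 - <<'E'
from h import *
t=np.radians(-7.7); c0=np.array([653.1,-13.4]); A=np.array([[np.cos(t),-np.sin(t)],[np.sin(t),np.cos(t)]])
im,d,k=shot('top','end.png')
for n in ['clipper','spoon','jar','pacifier','duck']:
    for m in masks_of('top',n)[:2]:
        p=world(k,d,*np.nonzero(m['pixels'])); b=cv2.minAreaRect(p[:,:2].astype(np.float32))
        print(n,round(m['score'],2),np.round(m['location']),'rect c',np.round(b[0]),np.round(b[1]),'org',((np.array(b[0])-c0)@A).round(),'med',np.median(p,0).round(),'z95',round(np.percentile(p[:,2],95)))
cv2.imwrite('pics/end.png',cv2.resize(im[110:320,190:450],None,fx=3,fy=2.8)[:,:,::-1])
E
```

```text
t: 24.52
ee_pos: [636.9, -130.4, 9.7]
orientation: [-2.067, 2.365, -0.001]
ft_force: [0.1, 0.0, -0.4]
width: 38.7
t 24.52 p [ 636.9 -130.4    9.7] turn [-0. -0.  0.] shift cm [-0.03 -0.04  0.01] w 38.7 q6 1.48 F [ 0.1  0.  -0.4]
t: 25.65
ee_pos: [444.7, -104.6, 160.0]
orientation: [-2.067, 2.364, -0.003]
ft_force: [1.1, -0.2, 0.6]
width: 39.8
clipper 0.94 [238. 179.] rect c [671. 103.] [24. 70.] org [  2. 118.] med [666. 101.  19.] z95 22
spoon 0.88 [278. 176.] rect c [655.  23.] [31. 99.] org [-3. 37.] med [665.  25.  17.] z95 20
jar 0.6 [323. 179.] rect c [644. -52.] [41. 42.] org [ -4. -39.] med [636. -51.  64.] z95 66
duck 0.57 [470. 310.] rect c [ 397. -188.] [ 29. 218.] org [-230. -207.] med [ 403. -263.   40.] z95 47
```

View pics/end.png

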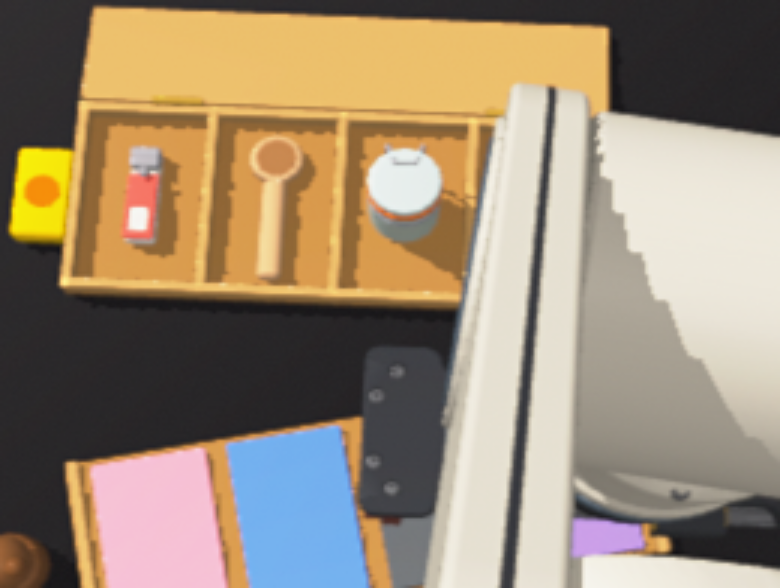

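The clipper (142,195), spoon (272,205) and jar (405,190) are in the right compartments. The arm hides the pacifier and duck, so I'll swing it to the left at this height (tips near z 180) and check those two.

```bash
python3 -m inch '[{"tx":-5,"ty":0,"tz":0,"ax":0,"ay":0,"az":0,"jaw":0.45},{"tx":-5,"ty":0,"tz":0,"ax":0,"ay":0,"az":0,"jaw":0.45},{"tx":-5,"ty":0,"tz":0,"ax":0,"ay":0,"az":0,"jaw":0.45},{"tx":-5,"ty":0,"tz":0,"ax":0,"ay":0,"az":0,"jaw":0.45},{"tx":-5,"ty":0,"tz":0,"ax":0,"ay":0,"az":0,"jaw":0.45},{"tx":-5,"ty":0,"tz":0,"ax":0,"ay":0,"az":0,"jaw":0.45},{"tx":-5,"ty":0,"tz":0,"ax":0,"ay":0,"az":0,"jaw":0.45},{"tx":0,"ty":0,"tz":0,"ax":0,"ay":0,"az":0,"jaw":0.45},{"tx":0,"ty":0,"tz":0,"ax":0,"ay":0,"az":0,"jaw":0.45}]'
python3 - <<'E'
from h import *
t=np.radians(-7.7); c0=np.array([653.1,-13.4]); A=np.array([[np.cos(t),-np.sin(t)],[np.sin(t),np.cos(t)]])
im,d,k=shot('top')
for n in ['pacifier','duck']:
    for m in masks_of('top',n)[:3]:
        p=world(k,d,*np.nonzero(m['pixels'])); b=cv2.minAreaRect(p[:,:2].astype(np.float32))
        print(n,round(m['score'],2),np.round(m['location']),'rect c',np.round(b[0]),np.round(b[1]),'org',((np.array(b[0])-c0)@A).round(),'med',np.median(p,0).round(),'z95',round(np.percentile(p[:,2],95)))
cv2.imwrite('pics/end2.png',cv2.resize(im[110:320,190:450],None,fx=3,fy=2.8)[:,:,::-1])
E
```

```text
t: 27.08
ee_pos: [489.7, 242.3, 158.8]
orientation: [2.068, -2.363, -0.0]
ft_force: [-0.7, -0.3, -0.3]
width: 39.8
pacifier 0.96 [371. 184.] rect c [ 636. -129.] [41. 40.] org [  -2. -117.] med [ 632. -127.   24.] z95 51
duck 0.79 [427. 270.] rect c [ 476. -215.] [44. 43.] org [-148. -224.] med [ 472. -208.   34.] z95 46
duck 0.79 [467. 311.] rect c [ 397. -271.] [37. 54.] org [-219. -290.] med [ 398. -261.   33.] z95 46
duck 0.76 [470. 256.] rect c [ 489. -294.] [38. 42.] org [-125. -300.] med [ 487. -288.   36.] z95 46
```

View pics/end2.png

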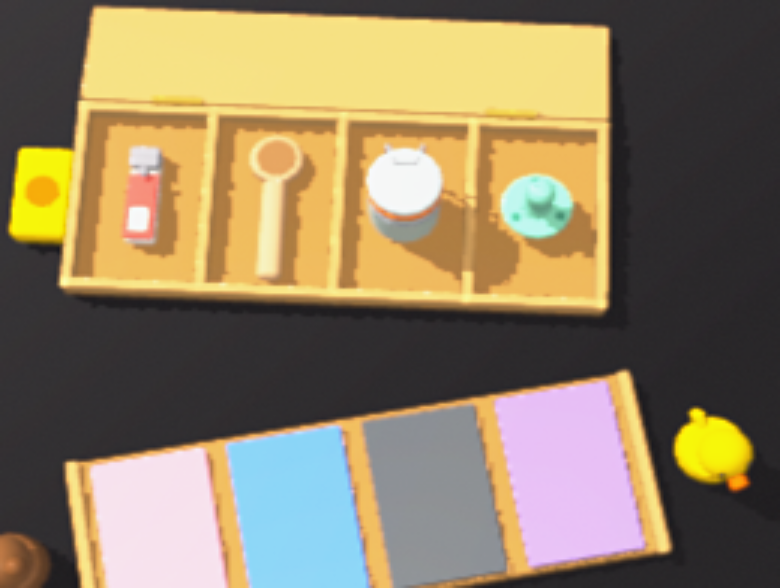

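All four are upright near the middle of their compartments, and the duck hasn't moved: it measures (476,-215), the same as at the start. I'm handing the job in.

```bash
python3 -c "from workcell import ctrl; print(ctrl.close_job())"
```

```text
the job is handed in; nothing more can be done
None
```

All four things are in the organiser, in duck order starting from the yellow block: clipper, spoon, jar, pacifier. I handed the job in at about 27 s of robot time; it gives no verdict.

**Last checks:** In the final pictures each thing is upright on its compartment's floor. All are within about 5 mm of the middle along both axes, against limits of 29 mm along the row and 40 mm across. The duck measured (476, -215), the same as at the start.

**What failed or disagreed:**
- **First call refused:** my first move was rejected because its rows left out some of the keys.
- **Clipper grasp:** it closed above the clipper twice without touching it. The depth image showed the fingers ending about 19 mm short of the reported TCP, contrary to the description. I allowed for that from then on, and every later grasp held first time.
- **Unreliable readings:** one mid-task detection of the spoon and one of the duck were obviously wrong; the arm hid the duck in the second. I didn't use either, and later readings were clean.

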